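# Pop open the colour-rod box

### The arm

A 6-joint arm with a two-finger parallel gripper is mounted at the origin on the work surface. World frame = base frame: x ahead of the robot, y to its left, z up, the work surface at z = 0. Lengths are in m, angles in degrees, forces in N, time in s.
With the tool pointing down it reaches from about 0.3 to 0.875 m from the base axis. Payload 6.4 kg.
Tool frame: the origin (TCP) lies midway between the tips of the shut fingers; the grasp point (between the pads) lies 19 mm behind it; z points along the fingers, y is the line along which they close (so a half turn about z gives the same grasp; the last joint's range is limited). The gripper opens to 85 mm and grips with 20 to 120 N. Pads are 22 mm wide; open, the fingers measure 114 mm over their backs; the gripper's body (76 mm by 85 mm) begins 54 mm behind the grasp point. The pads swing forward as they close: fully open they stand 13 mm farther back than shut.
Start: joints at [51.606, 10.359, 92.074, -0, 77.567, -11.82], TCP at [0.257, 0.514, 0.231] pointing down, gripper open.
Joint ranges: [-171.53, 171.53], [-51.25, 118.39], [17.06, 147.69], [-65.23, 245.23], [0, 150.52], [-178.68, 178.68]. Speed limits (degrees/s): [147.25, 147.25, 172.46, 180, 180, 180].

### API

Orientations are given as a 3x3 rotation matrix whose columns are the frame's x, y, z axes.
In Python, from cell import readout, viewer, finish_job gives the robot as it stands. The module is installed in compiled form; this text tells all that it offers.
- The arm moves only by the tool apply_moves, never from a script. Its argument "motion" is a list that holds one entry, the list of rows, each a list of 7 numbers: the shift along the tool's x, y, z in m, then the turn, a rotation vector about the tool's x, y, z in degrees, then the opening, from 0 (shut) to 1 (fully open). In form: [[[dx, dy, dz, wx, wy, wz, grip], ...]]. A call has 1 to 20 rows; each row is the pose to reach, as a shift and turn from the pose commanded when the call began, along the tool's axes at that moment; what a row does not reach only later rows make up. A row lasts 1/8 s, in which the tool goes at most 62.5 mm and 10.7 degrees, less where a joint would pass 70% of its speed; a pose out of reach is approached as far as the arm can. A call with a gripper value outside its range is refused whole. The fingers move at their own pace and stop on an object; "squeeze" is the grip in N (left out, the last holds). Time passes only in rows, so rows that repeat a pose let the fingers close. It gives the time, the measured TCP pose, the force, the opening and the grip force at its end, in the units of the state.
- readout.get_obs(): the state, without advancing time (a new reading comes with each control period).
- viewer.read_camera(name): name is "scene" or "side" or "wrist"; returns a dict with "img" (400x640x3 uint8, red, green, blue), "mtx" (3x3 intrinsics, pixels), "R" (3x3) and "t" (3): a world point X has camera coordinates R X + t; the wrist camera has in their place "mount" (4x4, takes a point from camera to tool coordinates, whose origin is the TCP and whose axes are the flange's). Camera axes: x right, y down, z forward; pixel columns grow to the right and rows downward; lengths in m; the calibration is good to about 2 mm. The wrist camera is an equidistant fisheye: a pixel r from the principal point sees the ray r / f radians off the axis. A picture is of the moment at which its call begins: read the wrist's pose just before it. There is no depth.
- finish_job(): hands the job in; it is judged then, once.
The state is a dict: "time": time; "joints": joint angles; "qd": joint speeds; "joint_efforts": joint torques, N m; "tcp_pos": TCP position; "eef_rot": TCP orientation; "ft_force": force on the tool from outside, world axes, zero at the start; "ft_torque": the same for the moment, N m; "grip_width": finger opening in m; "grip_force": force on a finger pad.
Only numpy, scipy, OpenCV 4.12 (cv2) and the standard library are available. Lean on these libraries where they do the work, as an engineer would, in place of code of your own. Each camera call takes 0.05 s, during which the arm holds its last target. There are 200 camera calls.

### The job

Two grey sheet-steel latch boxes with spring lids stand on the glass workshop's bench; open the wider one, which holds the colour rods, by pressing its push key so that the latch lets go. Keep clear of its lid so that it springs fully open by itself without touching the robot; leave the narrower box shut and the purple glass vase standing where it is.

Things in the scene. Friction and masses are not known exactly. Their poses are not given: they have to be found in the camera images.
- wide_key_top (a point): Centre of the top of the wider box's black push key: 60 (y) x 36 mm (x), top 72 mm above the bench. x points to the box's back, z up. Slides straight down 8 mm to a stop and springs back: 2 N starts it, 6 N bottoms it; the lid is free by 5 mm. The flat deck round it lies 12 mm lower. Behind (+x) its centre: the latch hook from 41 mm (its top 16 mm above the key), the lid's front edge at 62 mm.
- wide_lid: Lid of the wider box (box 220 wide, 250 mm deep, fixed): grey plate 220 (y) x 155 (x) x 6 mm, bright inset, top 81 mm above the bench when shut. Origin: middle of its rear lower edge, on the hinge; x to the back, z up when shut. Unlatched, it springs up and backwards, away from the key, by 1.75 rad (100 degrees) in about 1 s and stays.
- narrow_lid: Lid of the narrower box (130 mm wide, same make, depth and height, with its own key; fixed): grey plate 130 (y) x 155 (x) x 6 mm. Stays shut. Origin: middle of its rear lower edge; x to the back, z up when shut.
- vase: Purple blown-glass vase, round, 62 mm across, 88 mm tall, loose, standing on the bench between the two boxes. Origin: centre of its foot; z up. To be left standing.
Not all that is in view belongs to the job. What is shaped like the vase but green or turquoise is not meant.

How it is judged (in metres and radians):
On the way:
1. the wider box's push key is pressed down (more than 3 mm) (distance of wide_key_top from where it was at the start of the episode above 0.003 m), for 0.02 s.
At the end, for the whole second after the job is handed in: The wider box's lid stands fully open (more than 1.6 rad from shut, of 1.75) and at rest; the narrower box's lid is shut (within 0.1 rad); the vase stands upright (within 0.2 rad), within 20 mm of where it was (angle between wide_lid's own z axis and vertical above 1.6 rad and angular speed of wide_lid below 0.2 rad/s and angle between narrow_lid's own z axis and vertical below 0.1 rad and angle between vase's own z axis and vertical below 0.2 rad and distance of vase from where it was at the start of the episode below 0.02 m); the robot touches nothing.
It fails at once if the robot touches the wider box's lid (more than 1.5 N) (contact force between wide_lid and the fingers above 1.5 N or contact force between wide_lid and the arm above 1.5 N).
It fails at once if the narrower box's lid opens (more than 0.15 rad) (angle between narrow_lid's own z axis and vertical above 0.15 rad).
It fails at once if the vase is pushed more than 20 mm or tipped more than 0.4 rad (distance of vase from where it was at the start of the episode above 0.02 m or angle between vase's own z axis and vertical above 0.4 rad).
It also fails if it takes over 29 s, if anything falls off the work surface, if the arm or the gripper's body presses on something with over 40 N, if the wrist force passes 120 N, or if a joint passes its speed limit or range.

## Working session

There is one attempt and no reset: what is moved stays moved. The work goes in short steps, Python scripts to look and compute and a tool call to move; the robot and the scene stay as the last step left them, time stands still between calls to the robot, and variables do not carry over. Pictures are saved under pics/ and viewed, at most 10 in all, crops included, and the job is handed in when it is done.

Besides the shell and the picture viewer there is one more tool, called after "Call:" as name(argument=value, ...) on one line, values as JSON. apply_moves: Moves the arm, as the interface text tells. Its arguments: {"type":"object","properties":{"motion":{"type":"array"},"squeeze":{"type":"number"}},"required":["motion"]}

```bash
mkdir -p pics
python3 - <<'E'
from cell import readout, viewer
import cv2, numpy as np, pickle
o=readout.get_obs(); print(o['time'],o['tcp_pos'],np.round(o['eef_rot'],3).tolist(),o['ft_force'])
d={'obs':o}
for n in ('scene','side','wrist'):
    c=viewer.read_camera(n); d[n]=c
    cv2.imwrite(f'pics/{n}0.png',c['img'][:,:,::-1])
    print(n,{k:np.round(v,3).tolist() for k,v in c.items() if k!='img'})
pickle.dump(d,open('d0.pkl','wb'))
E
```

```text
0.0 [0.25686908 0.51383115 0.23039506] [[-0.894, 0.447, -0.001], [0.447, 0.894, -0.001], [0.0, -0.002, -1.0]] [-0.2562774  -0.25598806  0.29413513]
scene {'mtx': [[488.703, 0.0, 317.687], [0.0, 488.703, 199.555], [0.0, 0.0, 1.0]], 'R': [[-0.465, 0.885, -0.016], [0.665, 0.338, -0.666], [-0.584, -0.32, -0.746]], 't': [0.32, -0.347, 1.483]}
side {'mtx': [[385.531, 0.0, 322.847], [0.0, 385.531, 194.453], [0.0, 0.0, 1.0]], 'R': [[0.829, -0.56, -0.005], [-0.434, -0.637, -0.637], [0.354, 0.53, -0.771]], 't': [-0.501, 0.303, 0.755]}
wrist {'mtx': [[309.707, 0.0, 321.556], [0.0, 309.707, 196.8], [0.0, 0.0, 1.0]], 'mount': [[-0.0, -0.945, -0.326, 0.085], [1.0, 0.0, -0.001, 0.001], [0.001, -0.326, 0.945, -0.142], [0.0, 0.0, 0.0, 1.0]]}
```

View pics/scene0.png

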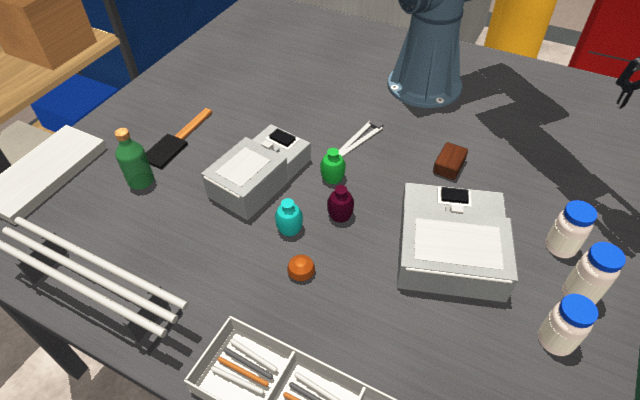

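View pics/side0.png

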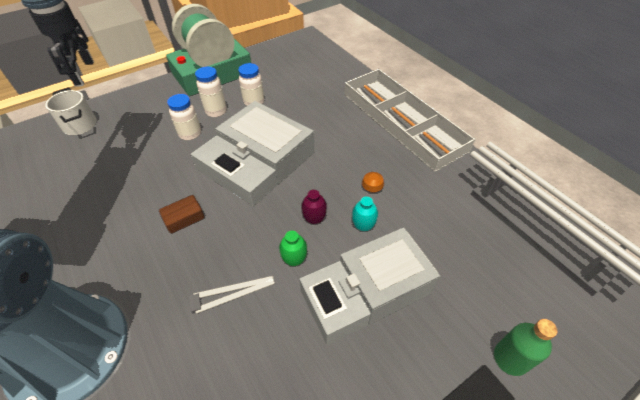

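The scene view shows the wide box at right, key near (455,196) and lid inset near (458,245). In the side view its key is near (228,163) and its inset near (265,129). The purple vase is at (341,205) in the scene view and (314,207) in the side view.

```bash
cat > h.py <<'E'
import numpy as np, cv2
def ray(c,p):
    d=c['R'].T@np.linalg.inv(c['mtx'])@np.array([p[0],p[1],1.]); return -c['R'].T@c['t'],d
def onz(c,p,z):
    o,d=ray(c,p); return o+d*(z-o[2])/d[2]
def tri(a,pa,b,pb):
    P=[c['mtx']@np.c_[c['R'],c['t']] for c in(a,b)]
    X=cv2.triangulatePoints(P[0],P[1],np.float64(pa),np.float64(pb)).ravel(); return X[:3]/X[3]
def blob(m,p):
    n,l,s,c=cv2.connectedComponentsWithStats(m.astype(np.uint8))
    i=min(range(1,n),key=lambda i:np.hypot(*(c[i]-p))+(1e3 if s[i,4]<40 else 0)); return (l==i).astype(np.uint8),c[i],s[i]
def quad(m):
    k,_=cv2.findContours(m,0,1); k=max(k,key=cv2.contourArea)
    return k
E
python3 - <<'E'
import pickle
from h import *
d=pickle.load(open('d0.pkl','rb')); pts={}
for n,kp,lp,vp in(('scene',(455,195),(458,245),(341,205)),('side',(228,163),(265,129),(314,207))):
    c=d[n]; g=c['img'].astype(int)
    m,k,s=blob(g.max(2)<60,kp)
    ct=quad(m).reshape(-1,2)
    w=np.array([onz(c,p,.072)[:2] for p in ct]); r=cv2.minAreaRect((w*1000).astype(np.float32))
    print(n,'key',k,s,onz(c,k,.072),r)
    m2,k2,s2=blob(g.min(2)>205,lp); w=np.array([onz(c,p,.081)[:2] for p in quad(m2).reshape(-1,2)])
    print(' inset',k2,s2,onz(c,k2,.081),cv2.minAreaRect((w*1000).astype(np.float32)))
    m3,k3,s3=blob((g[:,:,0]>g[:,:,1]+25)&(g[:,:,2]>g[:,:,1]+5)&(g.max(2)<130),vp)
    print(' vase',k3,s3); pts[n]=(k,k2,k3)
for i in range(3): print(tri(d['scene'],pts['scene'][i],d['side'],pts['side'][i]))
for n,b in(('scene',(380,170,530,310)),('side',(180,90,330,210))):
    x0,y0,x1,y1=b; cv2.imwrite(f'pics/{n}c.png',cv2.resize(d[n]['img'][y0:y1,x0:x1,::-1],None,fx=4,fy=4,interpolation=2))
a=cv2.imread('pics/scenec.png');b=cv2.imread('pics/sidec.png');cv2.imwrite('pics/cc.png',cv2.resize(np.hstack([a[:480],b[:480]]),(800,320)))
E
```

```text
scene key [454.47147147 195.09309309] [442 188  26  15 333] [0.46424237 0.22691864 0.072     ] ((464.0047302246094, 227.10736083984375), (38.89065170288086, 54.956600189208984), 18.13340950012207)
 inset [454.6681445  230.85845649] [ 402  183  111   95 6090] [0.56929421 0.25806126 0.081     ] ((556.300537109375, 258.65765380859375), (224.79776000976562, 217.8929901123047), 18.77779197692871)
 vase [340.12517194 203.62035763] [328 185  25  37 727]
side key [226.95475113 162.53846154] [216 154  23  18 221] [0.45879578 0.21756926 0.072     ] ((458.77203369140625, 218.1580810546875), (33.25168228149414, 59.24887466430664), 18.41523551940918)
 inset [265.4777628  128.70822102] [ 232  108   68   43 1484] [0.59771213 0.2667976  0.081     ] ((597.8215942382812, 270.932373046875), (101.03990173339844, 167.3923797607422), 18.5389461517334)
 vase [313.66721311 206.9147541 ] [302 189  25  35 610]
[0.45957488 0.22568475 0.06594187]
[0.58749177 0.25657611 0.09748046]
[ 0.57555805 -0.00133817  0.03810516]
```

View pics/cc.png

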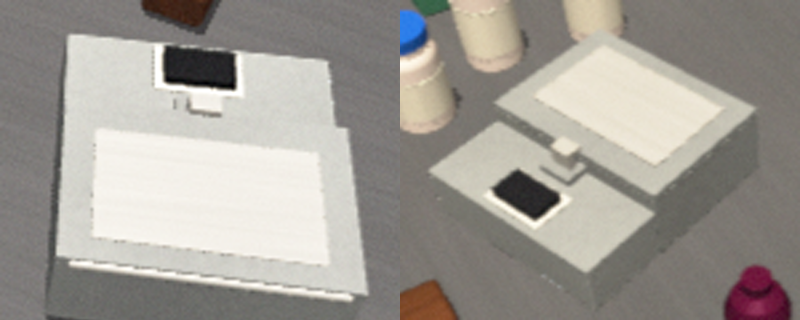

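The crops show the key with its front facing the robot and the hook and lid behind it. Both views give a key near (0.463, 0.223) and a yaw of about 18.4°. I'll go above it with the fingers shut and the camera side facing away from the lid.

Call:
apply_moves(motion=[[[-0.04,-0.021,0,0,0,-6,0],[-0.08,-0.042,0,0,0,-12,0],[-0.12,-0.063,0,0,0,-18,0],[-0.16,-0.084,0,0,0,-24,0],[-0.2,-0.105,0,0,0,-30,0],[-0.24,-0.126,0,0,0,-36,0],[-0.28,-0.147,0,0,0,-42,0],[-0.314,-0.168,0,0,0,-45,0],[-0.314,-0.168,0.03,0,0,-45,0],[-0.314,-0.168,0.06,0,0,-45,0],[-0.314,-0.168,0.06,0,0,-45,0],[-0.314,-0.168,0.06,0,0,-45,0]]])

```text
time: 1.65
tcp_pos: [0.4634, 0.2238, 0.1722]
eef_rot: [[-0.949, -0.316, 0.001], [-0.316, 0.949, 0.0], [-0.001, -0.0, -1.0]]
ft_force: [0.5, -0.3, 0.8]
grip_width: 0.0003
grip_force: 0.0
```

```bash
cat > w.py <<'E'
from cell import readout, viewer
import sys
from h import *
o=readout.get_obs(); c=viewer.read_camera('wrist'); g=c['img'].astype(int)
print(o['time'],o['tcp_pos'],np.round(o['eef_rot'],3).tolist(),o['ft_force'],o['joints'],o['grip_width'])
cv2.imwrite(sys.argv[1],c['img'][:,:,::-1])
R=np.array(o['eef_rot']);T=np.array(o['tcp_pos']);M=c['mount']
def wz(p,z):
    u=(np.array(p)-c['mtx'][:2,2])/c['mtx'][0,0]; r=np.hypot(*u)+1e-9
    v=np.array([*(u/r*np.sin(r)),np.cos(r)]); d=R@M[:3,:3]@v; q=R@M[:3,3]+T
    return q+d*(z-q[2])/d[2]
n,l,s,ce=cv2.connectedComponentsWithStats((g.max(2)<60).astype(np.uint8))
for i in range(1,n):
    if s[i,4]>300:
        w=np.array([wz(p,.072)[:2] for p in quad((l==i).astype(np.uint8)).reshape(-1,2)])
        print(s[i],ce[i],wz(ce[i],.072),cv2.minAreaRect((w*1000).astype(np.float32)))
E
python3 w.py pics/w1.png
```

```text
1.65 [0.46335888 0.22381479 0.17223487] [[-0.949, -0.316, 0.001], [-0.316, 0.949, 0.0], [-0.001, -0.0, -1.0]] [ 0.50508774 -0.28317526  0.78919002] [ 1.25470792e+01  6.19391064e+00  1.04007377e+02  1.66979491e-03
  6.97430355e+01 -9.58944295e+01] 0.00031127679294079574
[ 280    0  206   99 6559] [420.9975606   37.50312548] [0.31218214 0.25626518 0.072     ] ((329.8748779296875, 240.17918395996094), (85.11012268066406, 174.4503631591797), 26.663352966308594)
[  15   80   45   73 1568] [ 33.04464286 111.40114796] [ 0.46851772 -0.1051748   0.072     ] ((477.82464599609375, -101.58586120605469), (65.97809600830078, 104.04508972167969), 81.71591186523438)
[ 72  94  41  51 764] [ 97.0117801  122.14136126] [0.45881355 0.00067667 0.072     ] ((465.67303466796875, -2.3125152587890625), (41.52661895751953, 62.09739685058594), 71.58214569091797)
[   2  145   48  109 3623] [ 23.40739718 195.32790505] [ 0.57670248 -0.12458741  0.072     ] ((599.8162841796875, -132.6229248046875), (100.99378204345703, 209.12620544433594), 82.00650024414062)
[ 289  170   71   43 2988] [324.28045515 190.84370817] [0
[... 197 characters left out ...]
7834 0.04252191 0.072     ] ((543.1370239257812, 37.58133316040039), (54.664772033691406, 77.66976165771484), 34.734466552734375)
[  126   245   401   155 34520] [322.68597914 348.92117613] [0.63069939 0.28142859 0.072     ] ((641.9599609375, 310.8847351074219), (303.9665832519531, 619.0551147460938), 16.581937789916992)
[   0  295   96   84 2048] [ 44.63476562 344.43896484] [ 0.87981957 -0.15350726  0.072     ] ((909.7369384765625, -174.80148315429688), (233.94725036621094, 250.50289916992188), 65.0311050415039)
[616 325  24  35 336] [628.92559524 340.30059524] [0.55829498 0.91897956 0.072     ] ((567.35302734375, 960.99658203125), (307.5721130371094, 24.454792022705078), 75.48761749267578)
```

View pics/w1.png

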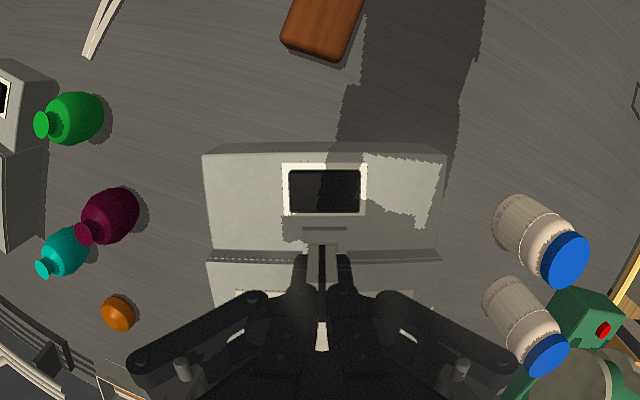

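The wrist view shows the key at (324,191), which is (0.457, 0.2245), size 36.5×58 mm as expected. The fingers hang just behind it in the picture, and the vase is well off at (110,215). I'll shift 7 mm towards the front and come down.

Call:
apply_moves(motion=[[[0.007,0,0.02,0,0,0,0],[0.007,0,0.045,0,0,0,0],[0.007,0,0.07,0,0,0,0],[0.007,0,0.085,0,0,0,0],[0.007,0,0.092,0,0,0,0],[0.007,0,0.092,0,0,0,0],[0.007,0,0.092,0,0,0,0]]])

```text
time: 2.58
tcp_pos: [0.457, 0.2215, 0.0802]
eef_rot: [[-0.949, -0.316, 0.001], [-0.316, 0.949, 0.0], [-0.002, -0.0, -1.0]]
ft_force: [-0.2, 0.5, 1.3]
grip_width: -0.0002
grip_force: 0.0
```

```bash
python3 w.py pics/w2.png | head -1
```

```text
2.575 [0.45696654 0.22154951 0.08017645] [[-0.949, -0.316, 0.001], [-0.316, 0.949, 0.0], [-0.002, -0.0, -1.0]] [-0.22236227  0.49080183  1.27025459] [ 1.24524760e+01  1.30612750e+01  1.08360387e+02  4.24789384e-04
```

View pics/w2.png

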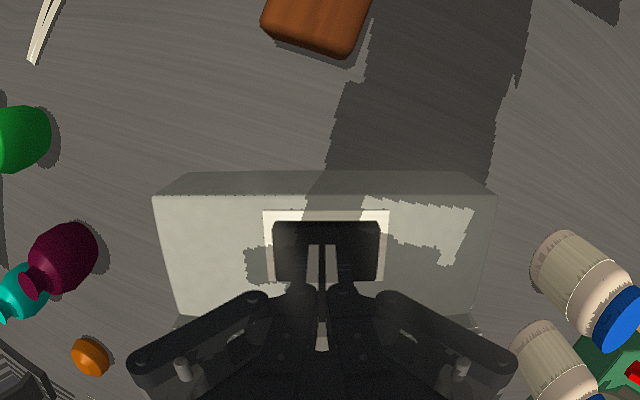

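The fingertips, at (323,245), stand centred over the key (272–380, 222–280). Now I'll press.

Call:
apply_moves(motion=[[[0,0,0.005,0,0,0,0],[0,0,0.008,0,0,0,0],[0,0,0.011,0,0,0,0],[0,0,0.013,0,0,0,0],[0,0,0.014,0,0,0,0],[0,0,0.014,0,0,0,0]]])

```text
time: 3.38
tcp_pos: [0.4564, 0.2214, 0.0654]
eef_rot: [[-0.949, -0.316, 0.0], [-0.316, 0.949, -0.0], [-0.0, -0.0, -1.0]]
ft_force: [-1.3, -1.0, 5.1]
grip_width: -0.0002
grip_force: 2.5
```

Run:
```python
from cell import viewer
import cv2
cv2.imwrite('pics/s3.png',viewer.read_camera('side')['img'][:,:,::-1])
```

```text
(no output)
```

View pics/s3.png

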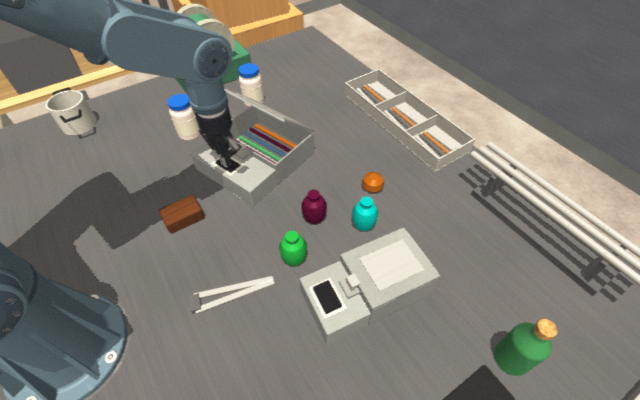

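The side view shows the wide box open, with the rods visible at (270,142) and the lid swung up behind. The vase is still at (314,207). I'll go straight up, then away to the front.

Call:
apply_moves(motion=[[[0,0,-0.01,0,0,0,0],[0,0,-0.03,0,0,0,0],[0.01,0,-0.06,0,0,0,0],[0.03,0,-0.09,0,0,0,0],[0.05,0,-0.11,0,0,0,0],[0.07,0,-0.12,0,0,0,0],[0.07,0,-0.12,0,0,0,0],[0.07,0,-0.12,0,0,0,0],[0.07,0,-0.12,0,0,0,0],[0.07,0,-0.12,0,0,0,0],[0.07,0,-0.12,0,0,0,0],[0.07,0,-0.12,0,0,0,0]]])

```text
time: 4.92
tcp_pos: [0.3899, 0.1992, 0.1851]
eef_rot: [[-0.949, -0.316, -0.0], [-0.316, 0.949, -0.0], [0.0, 0.0, -1.0]]
ft_force: [-0.5, 0.0, 0.5]
grip_width: -0.0
grip_force: 0.0
```

Run:
```python
from cell import viewer
import cv2
cv2.imwrite('pics/s4.png',viewer.read_camera('scene')['img'][:,:,::-1])
```

```text
(no output)
```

View pics/s4.png

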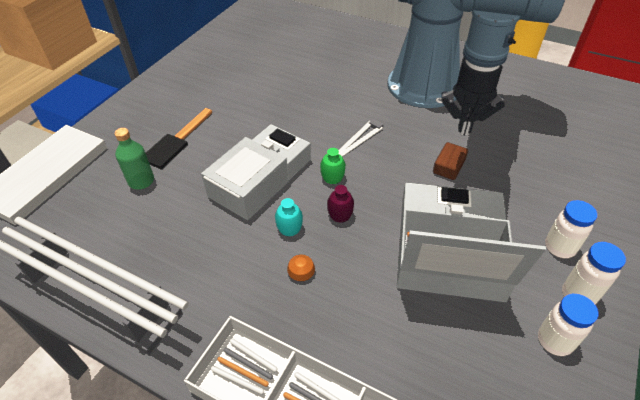

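The lid stands up behind the box, with its top edge from (415,233) to (537,245). The vase is unmoved at (341,205) and the narrow box is shut. I'll check the lid angle against projection, then hand in.

Run:
```python
import pickle
from h import *
c=pickle.load(open('d0.pkl','rb'))['scene']; a=np.radians(18.4)
for ang in (70,80,90,100):
    t=np.radians(ang); out=[]
    for y in(-.11,.11):
        x=.217-.155*np.cos(t); z=.075+.155*np.sin(t)
        P=np.array([.460+x*np.cos(a)-y*np.sin(a),.2235+x*np.sin(a)+y*np.cos(a),z])
        p=c['mtx']@(c['R']@P+c['t']); out.append(np.round(p[:2]/p[2]))
    print(ang,out)
```

```text
70 [array([409., 197.]), array([536., 211.])]
80 [array([409., 206.]), array([539., 220.])]
90 [array([409., 216.]), array([542., 231.])]
100 [array([408., 229.]), array([543., 245.])]
```

The picture matches about 100°, so the lid is fully open.

```bash
python3 -c "
from cell import finish_job
print(finish_job())"
```

```text
the job is handed in; nothing more can be done
None
```

The wider box is open with its lid at about 100°, the narrower box is still shut, the vase stands where it was, and the job is handed in; no verdict came back.

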